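# Nip up the thumbscrew on the loaded vee-block clamp

## Task

Two vee-block clamps stand on the bench; a plug gauge with a black grip lies in the vee of one of them. Tighten the knurled thumbscrew of the clamp that holds the gauge: turn it clockwise until you feel it seat, then stop without straining it and let go. Leave the screw of the empty clamp as it is.

Things in the scene. Friction and masses are not known exactly. Their poses are not given: they have to be found in the camera images.
- gauge_clamp_head (a point): centre of the knurled steel thumbscrew head on the clamp that holds the gauge: upright, 30 mm across, 20 mm tall, driver slot across the top, centre 99 mm above the bench, free all round. Under it a 17 mm collar, 15 mm tall, stands on a flat steel strap (24 x 84 mm, its top 25 mm below this point). A like clamp with an empty vee stands to the left or right, centres 150 mm or more apart.
- gauge_clamp_screw (a joint): angle of that thumbscrew in its thread, rad, growing clockwise seen from above (tightening). It starts loose at 0 to 0.5, turns at about 0.06 N m and seats (stops) at 1.2: one grip's turn of 0.7 to 1.2 rad. Let go, it stays.
- gauge_clamp_strain (a joint): how far the head of that screw is forced round beyond the seat, rad: near 0 until it seats, then the clamp gives like a spring and the resistance rises by about 1.5 N m per rad. Above 0.4 (0.6 N m) the clamp is overstrained. Let go, the head springs back to about 0.
- empty_clamp_screw (a joint): angle of the like thumbscrew on the other clamp, whose vee is empty, rad, clockwise positive; starts between 0 and 0.1 and must be left alone.

How it is judged:
At the end, for the whole second after the job is handed in: The thumbscrew of the clamp with the gauge is seated (angle 1.2 rad, at most 0.1 rad short), at rest and let go, so that no strain above 0.15 rad is left; the screw of the empty clamp is no more than about 10 degrees from where it was (value of joint gauge_clamp_screw above 1.1 rad and velocity of joint gauge_clamp_screw between -0.1 and 0.1 rad/s and value of joint gauge_clamp_strain below 0.15 rad and value of joint empty_clamp_screw between -0.15 and 0.3 rad); the robot touches nothing.
It fails at once if the clamp is overstrained: the thumbscrew is forced more than 0.4 rad (about 0.6 N m) past the point where it seats (value of joint gauge_clamp_strain above 0.4 rad).
It fails at once if the thumbscrew of the empty clamp is turned (value of joint empty_clamp_screw above 0.3 rad or value of joint empty_clamp_screw below -0.15 rad).
It also fails if it takes over 40 s, if anything falls off the work surface, if the arm or the gripper's body presses on something with over 40 N, if the wrist force passes 120 N, or if a joint passes its speed limit or range.

## Robot

A 6-joint arm with a two-finger parallel gripper is mounted at the origin on a cart in front of the work surface, level with it; the furniture and walls round the work are solid. World frame = base frame: x ahead of the robot, y to its left, z up, the work surface at z = 0. Lengths are in m, angles in rad, forces in N, time in s.
With the tool pointing down it reaches from about 0.275 to 0.875 m from the base axis. Payload 12.5 kg.
Tool frame: the origin (TCP) lies midway between the tips of the shut fingers; the grasp point (between the pads) lies 19 mm behind it; z points along the fingers, y is the line along which they close (so a half turn about z gives the same grasp; the last joint's range is limited). The gripper opens to 85 mm and grips with 20 to 120 N. Pads are 22 mm wide; open, the fingers measure 114 mm over their backs; the gripper's body (76 mm by 85 mm) begins 54 mm behind the grasp point. The pads swing forward as they close: fully open they stand 13 mm farther back than shut.
Start: joints at [-1.397, 0.351, 1.652, -0, 1.139, -0.085], TCP at [0.141, -0.532, 0.231] pointing down, gripper open.
Joint ranges: [-2.75, 2.75], [-0.79, 2.1], [0.01, 2.65], [-1.57, 4.71], [0.07, 3.14], [-2.87, 2.87]. Speed limits (rad/s): [2.22, 2.22, 2.79, 3.14, 3.14, 3.14].

## Interface

Orientations are given as a rotation vector (axis times angle).
In Python, from plant import state, snapshot, close_job gives the robot as it stands.
- The arm moves only by the tool servo_tool, never from a script. Its argument "commands" is a list of rows, each an object with "angular": the turn, a rotation vector about the tool's x, y, z in degrees, a list of three; "travel": the shift along the tool's x, y, z in mm, a list of three; "grip": the opening in per cent of the stroke, from 0 (shut) to 100 (fully open). In form: [{"angular": [wx, wy, wz], "travel": [tx, ty, tz], "grip": grip}, ...]. A call has 1 to 8 rows; each row shifts and turns the commanded pose from where the row before left it, along the tool's axes as they then stand; what a row does not reach is not made up. A row lasts 1/10 s, in which the tool goes at most 50 mm and 8.59 degrees, less where a joint would pass 70% of its speed; a pose out of reach is approached as far as the arm can. A call is refused whole if a number of a shift passes 50 or a number of a turn 8.59, either way. A call with a gripper value outside its range is refused whole. The fingers move at their own pace and stop on an object; "squeeze" is the grip in N (left out, the last holds). Time passes only in rows, so rows that do not move let the fingers close. It gives the time, the measured TCP pose, the force, the opening and the grip force at its end, in the units of the state.
- state(): the state, without advancing time (a new reading comes with each control period).
- snapshot(name): name is "scene" or "side" or "wrist"; returns a dict with "image" (420x560x3 uint8, red, green, blue), "intrinsics" (3x3 intrinsics, pixels), "origin" and "orientation" of the camera in the world. Camera axes: x right, y down, z forward; pixel columns grow to the right and rows downward; lengths in m; the calibration is good to about 2 mm. A picture is of the moment at which its call begins. There is no depth.
- close_job(): hands the job in; it is judged then, once.
The state is a dict: "clock": time; "joint_pos": joint angles; "dq": joint speeds; "tau": joint torques, N m; "tcp_pos": TCP position; "orientation": TCP orientation; "wrist_force": force on the tool from outside, world axes, zero at the start; "ft_torque": the same for the moment, N m; "finger_gap": opening from 0.0 (shut) to 1.0 (fully open); "grasp_force": force on a finger pad.
Only numpy, scipy, OpenCV 4.12 (cv2) and the standard library are available. Lean on these libraries where they do the work, as an engineer would, in place of code of your own. Each camera call takes 0.05 s, during which the arm holds its last target. There are 200 camera calls.

## Working session

There is one attempt and no reset: what is moved stays moved. The work goes in short steps, Python scripts to look and compute and a tool call to move; the robot and the scene stay as the last step left them, time stands still between calls to the robot, and variables do not carry over. Pictures are saved under pics/ and viewed, at most 10 in all, crops included, and the job is handed in when it is done.

Besides the shell and the picture viewer there is one more tool, called after ">>>" by a JSON object that holds its "op" and its "data", one argument or row to a line. servo_tool: Moves the arm, as the interface text tells. Its arguments: {"type":"object","properties":{"commands":{"type":"array","items":{"type":"object","properties":{"angular":{"type":"array","items":{"type":"number"}},"travel":{"type":"array","items":{"type":"number"}},"grip":{"type":"number"}}}},"squeeze":{"type":"number"}},"required":["commands"]}

```bash
mkdir -p pics; cat > h.py <<'E'
import numpy as np, cv2
from plant import state, snapshot
def snap(cam,name):
    s=snapshot(cam); cv2.imwrite(f'pics/{name}.png',s['image'][:,:,::-1]); return s
def ray(s,u,v):
    K=np.array(s['intrinsics']);R=np.array(s['orientation'])
    if R.shape!=(3,3): R=cv2.Rodrigues(R.astype(float))[0]
    return np.array(s['origin']),R@np.linalg.inv(K)@[u,v,1]
def onz(s,u,v,z):
    o,d=ray(s,u,v); return o+d*(z-o[2])/d[2]
E
python3 - <<'E'
from h import *
import pickle
a={c:snap(c,c+'0') for c in('scene','side')}
pickle.dump(a,open('a.pkl','wb'))
cv2.imwrite('pics/both0.png',cv2.resize(np.hstack([a['scene']['image'],a['side']['image']])[:,:,::-1],(800,300)))
for c in a: print(c,a[c]['origin'],a[c]['orientation'])
print(state())
E
```

```text
scene [0.22819365 0.53429883 0.74058246] [-0.59254337  2.68376078 -1.09678602]
side [ 0.52850228 -0.69171331  0.59179884] [-2.13096529 -0.05577828  0.0551188 ]
{'clock': 0.1, 'joint_pos': array([-1.39658813e+00,  3.51207420e-01,  1.65236415e+00, -1.13606206e-05,
        1.13909211e+00, -8.45615503e-02]), 'dq': array([-0.00071944, -0.00087115, -0.00153684, -0.00060103, -0.00046665,
       -0.00087384]), 'tau': array([ 3.89595361e-04, -5.06832683e+01, -2.91874677e+01, -6.51788059e-05,
        2.67670883e-03,  2.43982277e-05]), 'tcp_pos': array([ 0.14073079, -0.5313812 ,  0.23079698]), 'orientation': array([-3.11427198e+00, -4.05210842e-01,  9.15401524e-05]), 'wrist_force': array([ 0.12488375, -0.32828782,  0.03291367]), 'ft_torque': array([-0.03968034,  0.0093171 , -0.02006484]), 'grasp_force': 0.0, 'finger_gap': 1.0024452380129947}
```

View pics/scene0.png

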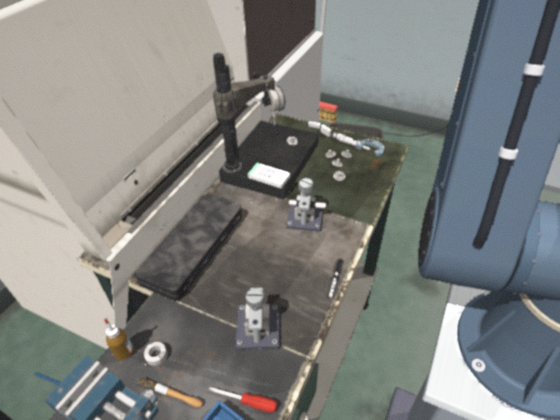

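View pics/side0.png

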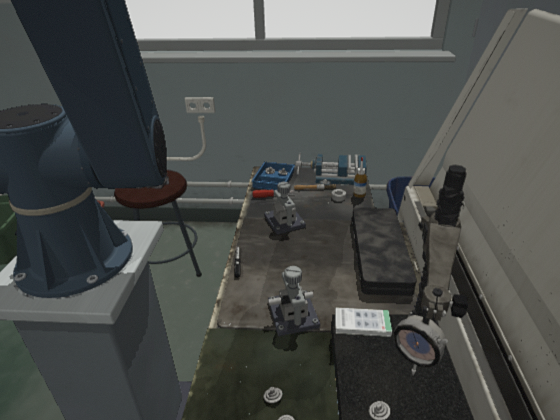

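```bash
python3 - <<'E'
from h import *
import pickle
a=pickle.load(open('a.pkl','rb'))
S=a['scene'];D=a['side']
c=lambda s,u,v:cv2.resize(s['image'][v-48:v+48,u-48:u+48,::-1],(300,300),interpolation=cv2.INTER_CUBIC)
cv2.imwrite('pics/crops.png',np.vstack([np.hstack([c(S,258,318),c(S,304,203)]),np.hstack([c(D,285,210),c(D,293,300)])]))
for s,p in((S,(255,293)),(S,(305,183)),(D,(284,187)),(D,(293,271))): print(p,onz(s,*p,.109).round(3))
E
```

```text
(255, 293) [0.466 0.165 0.109]
(305, 183) [ 0.501 -0.139  0.109]
(284, 187) [0.469 0.156 0.109]
(293, 271) [ 0.503 -0.143  0.109]
```

View pics/crops.png

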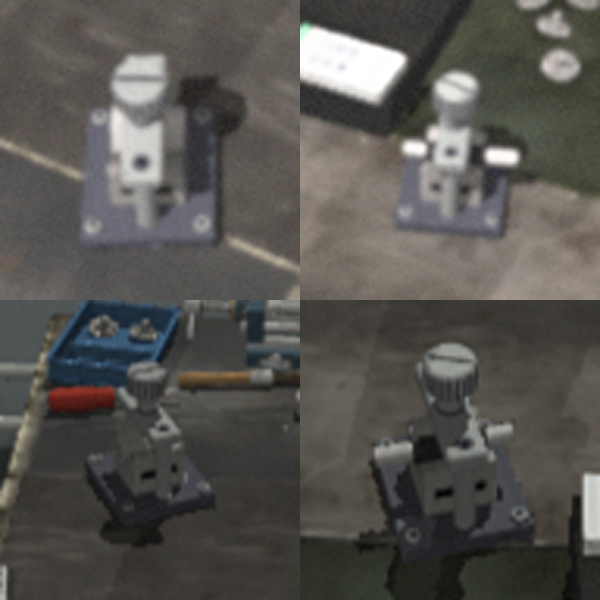

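The side crop shows the black grip with steel ends in the vee of the right clamp, with the head top near side (293,271) and scene (306,182). The left clamp's vee is empty. Both views agree to 4 mm, giving a target of about (0.502, -0.141), so I'll move above it.

>>> {"op": "servo_tool", "data": {
  "commands": [
    {"angular": [0, 0, 0], "travel": [30, -19, 0], "grip": 100},
    {"angular": [0, 0, 0], "travel": [30, -19, 0], "grip": 100},
    {"angular": [0, 0, 0], "travel": [30, -19, 0], "grip": 100},
    {"angular": [0, 0, 0], "travel": [30, -19, 0], "grip": 100},
    {"angular": [0, 0, 0], "travel": [30, -19, 0], "grip": 100},
    {"angular": [0, 0, 0], "travel": [30, -19, 0], "grip": 100},
    {"angular": [0, 0, 0], "travel": [30, -19, 0], "grip": 100},
    {"angular": [0, 0, 0], "travel": [30, -19, 0], "grip": 100}
  ],
  "squeeze": 25
}}

```text
clock: 0.9
tcp_pos: [0.3346, -0.322, 0.2312]
orientation: [-3.115, -0.405, 0.0]
wrist_force: [1.0, -1.0, -0.4]
finger_gap: 1.0
grasp_force: 0.0
```

>>> {"op": "servo_tool", "data": {
  "commands": [
    {"angular": [0, 0, 0], "travel": [30, -19, 0], "grip": 100},
    {"angular": [0, 0, 0], "travel": [30, -19, 0], "grip": 100},
    {"angular": [0, 0, 0], "travel": [30, -19, 0], "grip": 100},
    {"angular": [0, 0, 0], "travel": [30, -19, 0], "grip": 100},
    {"angular": [0, 0, 0], "travel": [30, -19, 0], "grip": 100},
    {"angular": [0, 0, 0], "travel": [20, -13, 0], "grip": 100},
    {"angular": [0, 0, 0], "travel": [0, 0, 0], "grip": 100},
    {"angular": [0, 0, 0], "travel": [0, 0, 0], "grip": 100}
  ]
}}

```text
clock: 1.7
tcp_pos: [0.4704, -0.1753, 0.231]
orientation: [-3.115, -0.407, 0.001]
wrist_force: [-0.5, -0.1, -0.2]
finger_gap: 1.0
grasp_force: 0.0
```

```bash
python3 - <<'E'
from h import *
s=snap('wrist','w1')
print(s['origin'],state()['tcp_pos'],state()['joint_pos'])
R=cv2.Rodrigues(state()['orientation'])[0];print(R)
K=s['intrinsics'];Rc=np.array(s['orientation']);Rc=Rc if Rc.shape==(3,3) else cv2.Rodrigues(Rc)[0]
p=K@(Rc.T@(np.array([.502,-.141,.109])-s['origin']));print('expected px',p/p[2])
E
```

```text
[ 0.55151626 -0.15356199  0.37277835] [ 0.47008962 -0.17570393  0.23104894] [-4.50371234e-01  2.63891719e-01  1.77320200e+00 -2.27313885e-04
  1.10514212e+00  8.61667515e-01]
[[ 9.66682289e-01  2.55978331e-01 -6.67455567e-04]
 [ 2.55978449e-01 -9.66682484e-01  9.71157840e-05]
 [-6.20358069e-04 -2.64734350e-04 -9.99999773e-01]]
expected px [251.78780305 160.84972597   1.        ]
```

View pics/w1.png

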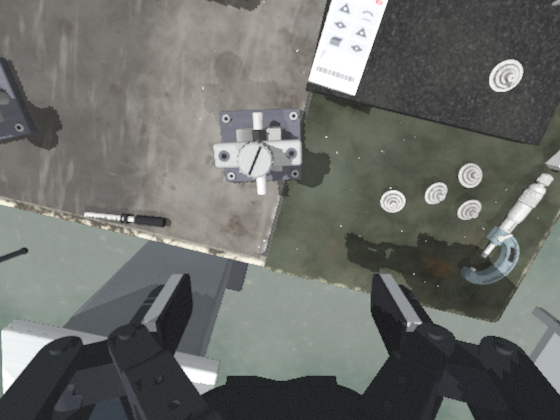

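```bash
python3 - <<'E'
from h import *
s=snap('wrist','w2');im=s['image']
p=onz(s,255.5,159.5,.109);t=state()['tcp_pos'];R=cv2.Rodrigues(state()['orientation'])[0]
print(p,(R.T@(p-t))*1000)
for u in(237.5,273.5):print(onz(s,u,159.5,.109))
E
```

```text
[ 0.50368684 -0.1442323   0.109     ] [ 40.71780713 -22.05009797 122.121485  ]
[ 0.49979998 -0.12960848  0.109     ]
[ 0.50757313 -0.15885399  0.109     ]
```

The wrist view shows the screw head at (255,159), 36 px wide. That is 30 mm, as given, and it sits at about (0.503, -0.143). The strap runs along the image rows, so I'll pre-turn the tool to keep the fingers off it.

>>> {"op": "servo_tool", "data": {
  "commands": [
    {"angular": [0, 0, 0], "travel": [20, -11, 0], "grip": 100},
    {"angular": [0, 0, 0], "travel": [20, -11, 0], "grip": 100},
    {"angular": [0, 0, -8.5], "travel": [0, 0, 0], "grip": 100},
    {"angular": [0, 0, -8.5], "travel": [0, 0, 0], "grip": 100},
    {"angular": [0, 0, -8.5], "travel": [0, 0, 0], "grip": 100},
    {"angular": [0, 0, -8.5], "travel": [0, 0, 0], "grip": 100},
    {"angular": [0, 0, -8.5], "travel": [0, 0, 0], "grip": 100},
    {"angular": [0, 0, -8.5], "travel": [0, 0, 0], "grip": 100}
  ]
}}

```text
clock: 2.6
tcp_pos: [0.503, -0.1449, 0.2313]
orientation: [-2.633, -1.713, 0.0]
wrist_force: [-0.7, 0.6, -0.3]
finger_gap: 1.0
grasp_force: 0.0
```

>>> {"op": "servo_tool", "data": {
  "commands": [
    {"angular": [0, 0, -8.5], "travel": [0, 0, 0], "grip": 100},
    {"angular": [0, 0, -8.5], "travel": [0, 0, 0], "grip": 100},
    {"angular": [0, 0, -8.5], "travel": [0, 0, 0], "grip": 100},
    {"angular": [0, 0, -8.5], "travel": [0, 0, 0], "grip": 100},
    {"angular": [0, 0, -8.5], "travel": [0, 0, 0], "grip": 100},
    {"angular": [0, 0, -8.5], "travel": [0, 0, 0], "grip": 100},
    {"angular": [0, 0, -8.5], "travel": [0, 0, 0], "grip": 100},
    {"angular": [0, 0, -8.5], "travel": [0, 0, 0], "grip": 100}
  ]
}}

```text
clock: 3.4
tcp_pos: [0.5031, -0.1449, 0.2313]
orientation: [-1.225, -2.893, 0.0]
wrist_force: [0.1, -0.6, 0.3]
finger_gap: 1.002
grasp_force: 0.0
```

>>> {"op": "servo_tool", "data": {
  "commands": [
    {"angular": [0, 0, -8.5], "travel": [0, 0, 20], "grip": 100},
    {"angular": [0, 0, 0], "travel": [0, 0, 20], "grip": 100},
    {"angular": [0, 0, 0], "travel": [0, 0, 20], "grip": 100},
    {"angular": [0, 0, 0], "travel": [0, 0, 0], "grip": 100},
    {"angular": [0, 0, 0], "travel": [0, 0, 0], "grip": 100}
  ]
}}

```text
clock: 3.9
tcp_pos: [0.5034, -0.1445, 0.1718]
orientation: [-1.016, -2.973, 0.0]
wrist_force: [0.7, -0.8, 0.6]
finger_gap: 0.998
grasp_force: 0.0
```

```bash
python3 - <<'E'
from h import *
s=snap('wrist','w3')
st=state();print(st['tcp_pos'],st['joint_pos'],st['wrist_force'],st['ft_torque'])
K=s['intrinsics'];Rc=np.array(s['orientation']);Rc=Rc if Rc.shape==(3,3) else cv2.Rodrigues(Rc)[0]
p=K@(Rc.T@(np.array([.5037,-.1442,.109])-s['origin']));print('expected px',p/p[2])
E
```

```text
[ 0.50381288 -0.14453173  0.17226243] [-3.68195333e-01  3.75340276e-01  1.77820527e+00 -2.92205459e-05
  9.86971118e-01 -1.28068286e+00] [ 8.83643765e-01 -1.16355508e-03  1.24269433e+00] [-0.00134479 -0.01448298  0.02210403]
expected px [280.2268346  229.84923231   1.        ]
```

View pics/w3.png

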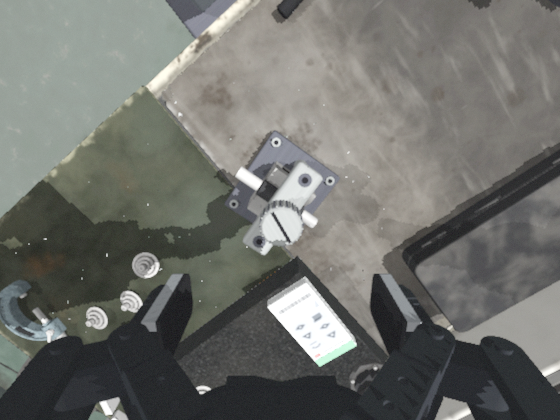

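```bash
python3 - <<'E'
from h import *
s=snap('wrist','w4');t=state()['tcp_pos'];R=cv2.Rodrigues(state()['orientation'])[0]
for p in((282,223),(281,225)):
    q=onz(s,*p,.109);print(q,(R.T@(q-t))*1000)
cv2.imwrite('pics/c4.png',cv2.resize(s['image'][180:270,230:330,::-1],(600,540)))
cv2.imwrite('pics/c2.png',cv2.resize(cv2.imread('pics/w2.png')[115:205,205:305],(600,540)))
cv2.imwrite('pics/c.png',cv2.resize(np.hstack([cv2.imread('pics/c4.png'),cv2.imread('pics/c2.png')]),(800,360)))
E
```

```text
[ 0.50099072 -0.14019871  0.109     ] [ 5.06391585  1.51063904 63.4314456 ]
[ 0.50174787 -0.14166551  0.109     ] [ 3.56775951  0.81329044 63.43347939]
```

View pics/c.png

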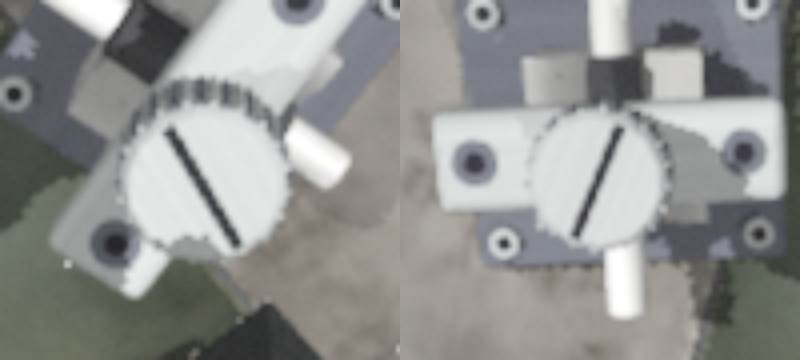

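The slot centres put the head at about (0.503, -0.143), some 1.5 mm from the TCP. I'll correct that and descend 92 mm, then close.

>>> {"op": "servo_tool", "data": {
  "commands": [
    {"angular": [0, 0, 0], "travel": [1.5, 0.3, 20], "grip": 100},
    {"angular": [0, 0, 0], "travel": [0, 0, 20], "grip": 100},
    {"angular": [0, 0, 0], "travel": [0, 0, 20], "grip": 100},
    {"angular": [0, 0, 0], "travel": [0, 0, 15], "grip": 100},
    {"angular": [0, 0, 0], "travel": [0, 0, 10], "grip": 100},
    {"angular": [0, 0, 0], "travel": [0, 0, 7], "grip": 100},
    {"angular": [0, 0, 0], "travel": [0, 0, 0], "grip": 100},
    {"angular": [0, 0, 0], "travel": [0, 0, 0], "grip": 100}
  ],
  "squeeze": 25
}}

```text
clock: 4.8
tcp_pos: [0.503, -0.1429, 0.0799]
orientation: [1.014, 2.973, -0.0]
wrist_force: [0.5, -1.5, 0.6]
finger_gap: 1.003
grasp_force: 0.0
```

>>> {"op": "servo_tool", "data": {
  "commands": [
    {"angular": [0, 0, 0], "travel": [0, 0, 0], "grip": 50},
    {"angular": [0, 0, 0], "travel": [0, 0, 0], "grip": 50},
    {"angular": [0, 0, 0], "travel": [0, 0, 0], "grip": 50},
    {"angular": [0, 0, 0], "travel": [0, 0, 0], "grip": 20},
    {"angular": [0, 0, 0], "travel": [0, 0, 0], "grip": 20},
    {"angular": [0, 0, 0], "travel": [0, 0, 0], "grip": 20},
    {"angular": [0, 0, 0], "travel": [0, 0, 0], "grip": 20},
    {"angular": [0, 0, 0], "travel": [0, 0, 0], "grip": 20}
  ]
}}

```text
clock: 5.6
tcp_pos: [0.5023, -0.1433, 0.0797]
orientation: [-1.014, -2.973, 0.002]
wrist_force: [-4.3, -5.0, 6.0]
finger_gap: 0.346
grasp_force: 24.2
```

```bash
python3 - <<'E'
from h import *
st=state()
for k in('clock','tcp_pos','wrist_force','ft_torque','finger_gap','grasp_force','joint_pos'):print(k,np.round(st[k],4))
E
```

```text
clock 5.6
tcp_pos [ 0.5023 -0.1433  0.0797]
wrist_force [-4.3295 -4.9975  5.9799]
ft_torque [-0.8072  0.7659  0.0048]
finger_gap 0.3458
grasp_force 24.2369
joint_pos [-3.6660e-01  5.1410e-01  1.8422e+00 -1.4000e-03  7.8550e-01 -1.2791e+00]
```

>>> {"op": "servo_tool", "data": {
  "commands": [
    {"angular": [0, 0, 5], "travel": [0, 0, 0], "grip": 20},
    {"angular": [0, 0, 5], "travel": [0, 0, 0], "grip": 20},
    {"angular": [0, 0, 5], "travel": [0, 0, 0], "grip": 20},
    {"angular": [0, 0, 5], "travel": [0, 0, 0], "grip": 20},
    {"angular": [0, 0, 5], "travel": [0, 0, 0], "grip": 20},
    {"angular": [0, 0, 5], "travel": [0, 0, 0], "grip": 20},
    {"angular": [0, 0, 0], "travel": [0, 0, 0], "grip": 20}
  ]
}}

```text
clock: 6.3
tcp_pos: [0.5023, -0.1433, 0.0797]
orientation: [1.753, 2.607, -0.002]
wrist_force: [-4.4, -4.7, 6.7]
finger_gap: 0.348
grasp_force: 24.2
```

```bash
cat > r.py <<'E'
from h import *
st=state()
for k in('clock','tcp_pos','wrist_force','ft_torque','finger_gap','grasp_force','joint_pos'):print(k,np.round(st[k],4))
E
python3 r.py
```

```text
clock 6.3
tcp_pos [ 0.5023 -0.1433  0.0797]
wrist_force [-4.4467 -4.6606  6.6766]
ft_torque [-0.7367  0.7853 -0.032 ]
finger_gap 0.3484
grasp_force 24.23
joint_pos [-3.6660e-01  5.1410e-01  1.8423e+00 -1.4000e-03  7.8540e-01 -7.5250e-01]
```

>>> {"op": "servo_tool", "data": {
  "commands": [
    {"angular": [0, 0, 3], "travel": [0, 0, 0], "grip": 20},
    {"angular": [0, 0, 3], "travel": [0, 0, 0], "grip": 20}
  ]
}}

```text
clock: 6.5
tcp_pos: [0.5023, -0.1434, 0.0797]
orientation: [1.886, 2.513, -0.002]
wrist_force: [-4.3, -3.7, 6.4]
finger_gap: 0.348
grasp_force: 24.2
```

```bash
python3 r.py; python3 -c "
from h import *
snap('wrist','w5')
for i in range(3):
  snapshot('wrist');print(state()['ft_torque'])
"
```

```text
clock 6.5
tcp_pos [ 0.5023 -0.1434  0.0797]
wrist_force [-4.2687 -3.7398  6.368 ]
ft_torque [-0.7293  0.6915  0.0384]
finger_gap 0.3475
grasp_force 24.222
joint_pos [-3.6660e-01  5.1410e-01  1.8422e+00 -1.4000e-03  7.8540e-01 -6.4880e-01]
[-0.69249523  0.72193893  0.00235124]
[-0.76850782  0.7533223   0.06125451]
[-0.72076584  0.75508149  0.02444096]
```

View pics/w5.png

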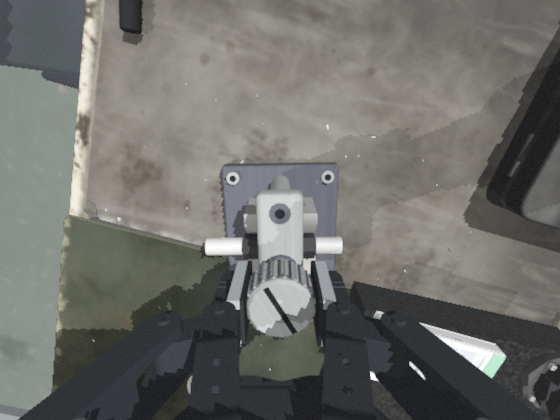

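Slot at (265,288)–(296,333) is still at nearly the same angle in the tool frame, so the head turns with the fingers without slipping. It has turned 36° so far. I'll continue in small steps and watch the torque.

>>> {"op": "servo_tool", "data": {
  "commands": [
    {"angular": [0, 0, 3], "travel": [0, 0, 0], "grip": 20},
    {"angular": [0, 0, 2], "travel": [0, 0, 0], "grip": 20},
    {"angular": [0, 0, 0], "travel": [0, 0, 0], "grip": 20}
  ]
}}

```text
clock: 7.0
tcp_pos: [0.5023, -0.1434, 0.0797]
orientation: [1.992, 2.429, -0.002]
wrist_force: [-4.8, -4.8, 6.7]
finger_gap: 0.345
grasp_force: 24.2
```

```bash
cat > t.py <<'E'
from h import *
a=[]
for i in range(5): snapshot('wrist');s=state();a.append(s['ft_torque'][2])
print('Tz',np.mean(a).round(3),'j6',s['joint_pos'][5].round(4),'F',s['wrist_force'].round(1))
E
python3 t.py
```

```text
Tz 0.018 j6 -0.5635 F [-5.2 -4.5  6.5]
```

>>> {"op": "servo_tool", "data": {
  "commands": [
    {"angular": [0, 0, 3], "travel": [0, 0, 0], "grip": 20},
    {"angular": [0, 0, 2], "travel": [0, 0, 0], "grip": 20},
    {"angular": [0, 0, 0], "travel": [0, 0, 0], "grip": 20}
  ]
}}

```text
clock: 7.55
tcp_pos: [0.5023, -0.1434, 0.0797]
orientation: [2.096, 2.34, -0.002]
wrist_force: [-5.0, -4.9, 6.3]
finger_gap: 0.345
grasp_force: 24.2
```

```bash
python3 t.py
```

```text
Tz 0.055 j6 -0.4763 F [-4.6 -5.2  6.6]
```

Turned 46°, torque 0.055 (about the thread friction). Continuing.

>>> {"op": "servo_tool", "data": {
  "commands": [
    {"angular": [0, 0, 3], "travel": [0, 0, 0], "grip": 20},
    {"angular": [0, 0, 2], "travel": [0, 0, 0], "grip": 20},
    {"angular": [0, 0, 0], "travel": [0, 0, 0], "grip": 20}
  ]
}}

```text
clock: 8.1
tcp_pos: [0.5023, -0.1434, 0.0797]
orientation: [2.196, 2.246, -0.002]
wrist_force: [-5.2, -4.8, 6.2]
finger_gap: 0.344
grasp_force: 24.2
```

```bash
python3 t.py
```

```text
Tz 0.151 j6 -0.3892 F [-5.7 -4.9  7. ]
```

>>> {"op": "servo_tool", "data": {
  "commands": [
    {"angular": [0, 0, 3], "travel": [0, 0, 0], "grip": 20},
    {"angular": [0, 0, 0], "travel": [0, 0, 0], "grip": 20}
  ]
}}

```text
clock: 8.55
tcp_pos: [0.5023, -0.1434, 0.0797]
orientation: [2.254, 2.187, -0.002]
wrist_force: [-4.4, -4.6, 6.5]
finger_gap: 0.344
grasp_force: 24.2
```

```bash
python3 t.py
```

```text
Tz 0.255 j6 -0.3369 F [-5.5 -5.7  5.7]
```

The torque has climbed 0.06 → 0.15 → 0.26 N m, matching the seat spring. The screw is seated, so I'll let go and lift.

>>> {"op": "servo_tool", "data": {
  "commands": [
    {"angular": [0, 0, 0], "travel": [0, 0, 0], "grip": 100},
    {"angular": [0, 0, 0], "travel": [0, 0, 0], "grip": 100},
    {"angular": [0, 0, 0], "travel": [0, 0, 0], "grip": 100},
    {"angular": [0, 0, 0], "travel": [0, 0, 0], "grip": 100},
    {"angular": [0, 0, 0], "travel": [0, 0, 0], "grip": 100},
    {"angular": [0, 0, 0], "travel": [0, 0, 0], "grip": 100}
  ]
}}

```text
clock: 9.4
tcp_pos: [0.5026, -0.1427, 0.0793]
orientation: [-2.254, -2.189, -0.0]
wrist_force: [0.1, -0.6, 0.8]
finger_gap: 1.006
grasp_force: 0.0
```

>>> {"op": "servo_tool", "data": {
  "commands": [
    {"angular": [0, 0, 0], "travel": [0, 0, -10], "grip": 100},
    {"angular": [0, 0, 0], "travel": [0, 0, -20], "grip": 100},
    {"angular": [0, 0, 0], "travel": [0, 0, -25], "grip": 100},
    {"angular": [0, 0, 0], "travel": [0, 0, -25], "grip": 100},
    {"angular": [0, 0, 0], "travel": [0, 0, -12], "grip": 100},
    {"angular": [0, 0, 0], "travel": [0, 0, 0], "grip": 100},
    {"angular": [0, 0, 0], "travel": [0, 0, 0], "grip": 100}
  ]
}}

```text
clock: 10.1
tcp_pos: [0.5023, -0.1426, 0.1707]
orientation: [-2.253, -2.188, 0.0]
wrist_force: [0.0, 1.3, 0.3]
finger_gap: 0.998
grasp_force: 0.0
```

```bash
python3 t.py; python3 -c "
from h import *
s=snap('wrist','w6');print(state()['clock'],state()['tcp_pos'])
cv2.imwrite('pics/c6.png',cv2.resize(s['image'][180:270,230:330,::-1],(400,360)))"
```

```text
Tz -0.005 j6 -0.3366 F [ 0.3  0.1 -0.1]
10.4 [ 0.50237854 -0.14265557  0.1706232 ]
```

View pics/c6.png

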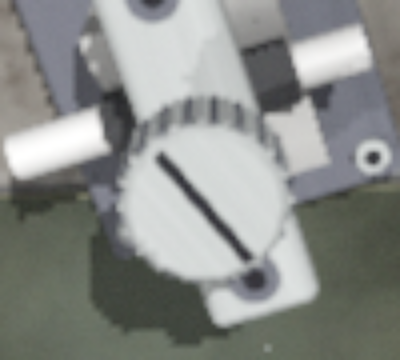

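The slot has settled about 43° round from where it began. That matches 54° of tool turn less springback of 8–10°, and the fingers are clear. Handing in.

```bash
python3 -c "
from plant import close_job
print(close_job())"
```

```text
the job is handed in; nothing more can be done
None
```

I tightened the thumbscrew on the gauge-holding (right) clamp until it seated at about 0.26 N m, let go and lifted clear. The empty clamp was not touched, and the job is handed in; the hand-in gave no verdict.

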